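# Gauge both channels of a forming block

### The job

Check both channels of the graphite forming block on the depth gauge: standing on the gauge's plate, first push the face with the shallow channel up against the stop bar until it is flush along its length, with the sprung plunger inside the channel, and hold it there for a second to be read. Then draw it off, turn it half round and push the face with the deep channel flush against the bar in the same way, plunger in the channel; leave it standing there, released. Leave the other things on the bench alone.

Things in the scene. Friction and masses are not known exactly. Their poses are not given: they have to be found in the camera images.
- forming_block: Loose dark graphite block, 64 (x) by 110 (y) by 32 mm high, 0.45 kg, at any yaw. On the middle of its top an upright square wooden handle 28x28 mm, sides parallel to the block's, 32 to 80 mm above the underside: grasp it there from above, across either pair of sides. A 20 mm wide channel runs the full height of each long face at its middle. Origin: centre of the underside, z up.
- gauge: Fixed depth gauge: base plate 160 (x) by 150 (y) by 8 mm; steel stop bar across it, 130 mm along y, 14 thick, top 32 mm above the bench, working face at x = +35 mm looking to -x (roughly to the robot, yaw within 0.3 rad). A sprung 8 mm plunger sticks 20 mm out of that face towards -x at y = 0, z = 22 mm. Origin: on the bench under the plate's centre, z up.
- probe (a joint): Travel of the gauge's plunger (m): 0 = fully out, growing as it is pushed in, at most 0.022. Soft spring (0.3 to 0.65 N), too weak to push back the block standing on the plate. With a face flat on the bar it reads 0.013 in the shallow channel, 0.004 in the deep one, 0.020 if it missed the channel.
- deep_face_a (a point): Point on the block's deep-channel face (channel 16 mm deep) near one end: x = +32, y = +50, z = 16 mm in the block's frame.
- deep_face_b (a point): Point on the block's deep-channel face (channel 16 mm deep) near one end: x = +32, y = -50, z = 16 mm in the block's frame.
- shallow_face_a (a point): Point on the block's shallow-channel face (channel 7 mm deep) near one end: x = -32, y = +50, z = 16 mm in the block's frame.
- shallow_face_b (a point): Point on the block's shallow-channel face (channel 7 mm deep) near one end: x = -32, y = -50, z = 16 mm in the block's frame.
- frit_jar_3: Bystander: glass jar with light grey cap, 50 mm across, 80 mm tall; origin at the centre of its underside. Leave it where it is.
- frit_jar_1: Bystander: glass jar with black cap, 46 mm across, 71 mm tall; origin at the centre of its underside. Leave it where it is.
- matchbox: Bystander: closed matchbox lying flat, 64x118x24 mm; origin at the centre of its underside. Leave it where it is.
- black_tape: Bystander: roll of black tape lying flat, 58 mm across, 19 mm high; origin at the centre of its underside. Leave it where it is.
- bean_jar: Bystander: jar of beans with thin sticks standing in it, 81x94 mm, 264 mm tall; origin at the centre of its underside. Leave it where it is.

How it is judged (in metres and radians):
On the way:
1. the shallow-channel face is flush against the stop bar on the gauge's plate, with the plunger inside the shallow channel, held for a second (0.8 s counts) (x of shallow_face_a in the frame of gauge between 0.032 and 0.038 m and x of shallow_face_b in the frame of gauge between 0.032 and 0.038 m and z of forming_block in the frame of gauge below 0.0115 m and value of joint probe between 0.0085 and 0.0155 m), for 0.8 s.
At the end, for the whole second after the job is handed in: The block stands upright and at rest on the gauge's plate (underside within 3.5 mm of it), both ends of its deep-channel face within 3 mm of the stop bar's face, the plunger inside the deep channel (pushed in less than 6.5 mm), and nothing touched by the robot (x of deep_face_a in the frame of gauge between 0.032 and 0.038 m and x of deep_face_b in the frame of gauge between 0.032 and 0.038 m and z of forming_block in the frame of gauge below 0.0115 m and value of joint probe below 0.0065 m and linear speed of forming_block below 0.01 m/s and angle between forming_block's own z axis and vertical below 0.05 rad).
It fails at once if a bystander is moved by more than 30 mm (distance of any of frit_jar_3, frit_jar_1, matchbox, black_tape, bean_jar from where it was at the start of the episode above 0.03 m).
It also fails if it takes over 58 s, if anything falls off the work surface, if the arm or the gripper's body presses on something with over 40 N, if the wrist force passes 120 N, or if a joint passes its speed limit or range.

### The arm

A 6-joint arm with a two-finger parallel gripper is mounted at the origin on the work surface; the furniture and walls round the work are solid. World frame = base frame: x ahead of the robot, y to its left, z up, the work surface at z = 0. Lengths are in mm, angles in degrees, forces in N, time in s.
With the tool pointing down it reaches from about 350 to 850 mm from the base axis. Payload 8.1 kg.
Tool frame: the origin (TCP) lies at the centre of the arm's flange, where the gripper is bolted on; the fingertips stand 173 mm ahead of it and the grasp point (between the pads) lies 155 mm ahead of it; z points along the fingers, y is the line along which they close (so a half turn about z gives the same grasp; the last joint's range is limited). The gripper opens to 85 mm and grips with 20 to 120 N. Pads are 22 mm wide; open, the fingers measure 114 mm over their backs; the gripper's body (76 mm by 85 mm) begins 54 mm behind the grasp point. The pads swing forward as they close: fully open they stand 13 mm farther back than shut.
Start: joints at [71.138, 7.471, 85.268, -0, 87.261, -4.893], TCP at [144.813, 582.268, 404.692] pointing down, gripper open.
Joint ranges: [-169.43, 169.43], [-51.17, 129.36], [1.28, 143.12], [-76.62, 256.62], [0, 156.53], [-152.29, 152.29]. Speed limits (degrees/s): [136.94, 136.94, 159.86, 180, 180, 180].

### API

Orientations are given as [roll, pitch, yaw] about the fixed x, y, z axes, in that order (R = Rz(yaw) Ry(pitch) Rx(roll)).
In Python, from bench import * gives the robot as it stands.
- The arm moves only by the shell command python3 -m jog 'ROWS' [FORCE]. ROWS is text: rows parted by semicolons, each of 7 numbers parted by spaces: the shift along the tool's x, y, z scaled (see below), then the turn, a rotation vector about the tool's x, y, z scaled (see below), then the closure, from -1 (fully open) to 1 (shut). In form: tx ty tz wx wy wz hand; .... A call has 1 to 5 rows; each row shifts and turns the commanded pose from where the row before left it, along the tool's axes as they then stand; what a row does not reach is not made up. The controller multiplies each number of a shift by 0.1 m and each number of a turn by 60 degrees. A row lasts 1/8 s, in which the tool goes at most 62.5 mm and 10.7 degrees, less where a joint would pass 70% of its speed; a pose out of reach is approached as far as the arm can. A call with a number of a shift or a turn outside -1 to 1 is refused whole. A call with a gripper value outside its range is refused whole. The fingers move at their own pace and stop on an object; FORCE is the grip in N (left out, the last holds). Time passes only in rows, so rows that do not move let the fingers close. It gives the time, the measured TCP pose, the force, the opening and the grip force at its end, in the units of the state.
- sense(): the state, without advancing time (a new reading comes with each control period).
- snapshot(name): name is "scene" or "top" or "wrist"; returns a dict with "img" (384x512x3 uint8, red, green, blue), "fx", "fy", "cx", "cy" (pixels), "dist" ([k1, k2, p1, p2, k3] as OpenCV has them; the pictures are not rectified), "extrinsics" (4x4, takes a point from camera to world coordinates). Camera axes: x right, y down, z forward; pixel columns grow to the right and rows downward; lengths in mm; the calibration is good to about 2 mm. A picture is of the moment at which its call begins. There is no depth.
- hand_in(): hands the job in; it is judged then, once.
The state is a dict: "time": time; "joint_pos": joint angles; "qd": joint speeds; "joint_efforts": joint torques, N m; "tool_pos": TCP position; "tcp_rot": TCP orientation; "ft_force": force on the tool from outside, world axes, zero at the start; "wrist_torque": the same for the moment, N m; "finger_gap": finger opening in mm; "grip_force": force on a finger pad.
Only numpy, scipy, OpenCV 4.12 (cv2) and the standard library are available. Lean on these libraries where they do the work, as an engineer would, in place of code of your own. Each camera call takes 0.05 s, during which the arm holds its last target. There are 200 camera calls.

## Working session

There is one attempt and no reset: what is moved stays moved. The work goes in short steps, Python scripts to look and compute and a shell command to move; the robot and the scene stay as the last step left them, time stands still between calls to the robot, and variables do not carry over. Pictures are saved under pics/ and viewed, at most 10 in all, crops included, and the job is handed in when it is done.

```bash
mkdir -p pics; cat > h.py <<'E'
from bench import *
import numpy as np, cv2
from scipy.spatial.transform import Rotation as R
def snap(n,f):
    s=snapshot(n); cv2.imwrite('pics/'+f+'.png',cv2.cvtColor(s['img'],cv2.COLOR_RGB2BGR)); np.savez('pics/'+f,**{k:np.array(v) for k,v in s.items()}); return s
def pt(f,uv,z):
    s=np.load('pics/'+f+'.npz'); K=np.array([[s['fx'],0,s['cx']],[0,s['fy'],s['cy']],[0,0,1]],float)
    p=cv2.undistortPoints(np.array(uv,float).reshape(-1,1,2),K,s['dist'].astype(float))[:,0]
    T=s['extrinsics']; d=np.c_[p,np.ones(len(p))]@T[:3,:3].T; o=T[:3,3]
    return o+d*((z-o[2])/d[:,2])[:,None]
def proj(f,P):
    s=np.load('pics/'+f+'.npz'); K=np.array([[s['fx'],0,s['cx']],[0,s['fy'],s['cy']],[0,0,1]],float)
    T=np.linalg.inv(s['extrinsics']); return cv2.projectPoints(np.array(P,float).reshape(-1,3),cv2.Rodrigues(T[:3,:3])[0],T[:3,3],K,s['dist'].astype(float))[0][:,0]
E
python3 - <<'E'
from h import *
a=snap('scene','s0')['img'];b=snap('top','t0')['img']
print(sense())
cv2.imwrite('pics/t0b.png',cv2.resize(cv2.imread('pics/t0.png'),(800,600),interpolation=cv2.INTER_CUBIC))
for f in('s0','t0'): print(np.load('pics/'+f+'.npz')['extrinsics'].round(2))
E
```

```text
{'time': 0.1, 'joint_pos': array([ 7.11384821e+01,  7.51138873e+00,  8.53245962e+01,  6.89193263e-04,
        8.72619064e+01, -4.89144611e+00]), 'qd': array([ 0.00849509, -0.13900497, -0.18468342, -0.01472444,  0.02994953,
       -0.03106552]), 'joint_efforts': array([ 1.01398993e-03, -5.70960617e+01, -5.01936042e+01, -2.62006506e-04,
        8.27499374e-03,  1.19033475e-04]), 'tool_pos': array([144.73955338, 582.06079765, 403.72783053]), 'tcp_rot': array([-1.79902524e+02, -9.03284949e-03,  1.66029887e+02]), 'ft_force': array([-0.16235897, -0.57067228,  0.36977547]), 'wrist_torque': array([0.02801042, 0.02111753, 0.04132576]), 'grip_force': 0.0, 'finger_gap': 85.37000973546321}
[[-7.80000e-01 -5.30000e-01  3.30000e-01  8.86700e+01]
 [-6.30000e-01  6.60000e-01 -4.10000e-01  4.85330e+02]
 [-0.00000e+00 -5.30000e-01 -8.50000e-01  1.02485e+03]
 [ 0.00000e+00  0.00000e+00  0.00000e+00  1.00000e+00]]
[[-9.00000e-02 -9.80000e-01  2.00000e-01  2.86790e+02]
 [-1.00000e+00  9.00000e-02 -2.00000e-02  4.07000e+00]
 [ 1.00000e-02 -2.00000e-01 -9.80000e-01  1.03006e+03]
 [ 0.00000e+00  0.00000e+00  0.00000e+00  1.00000e+00]]
```

View pics/t0b.png

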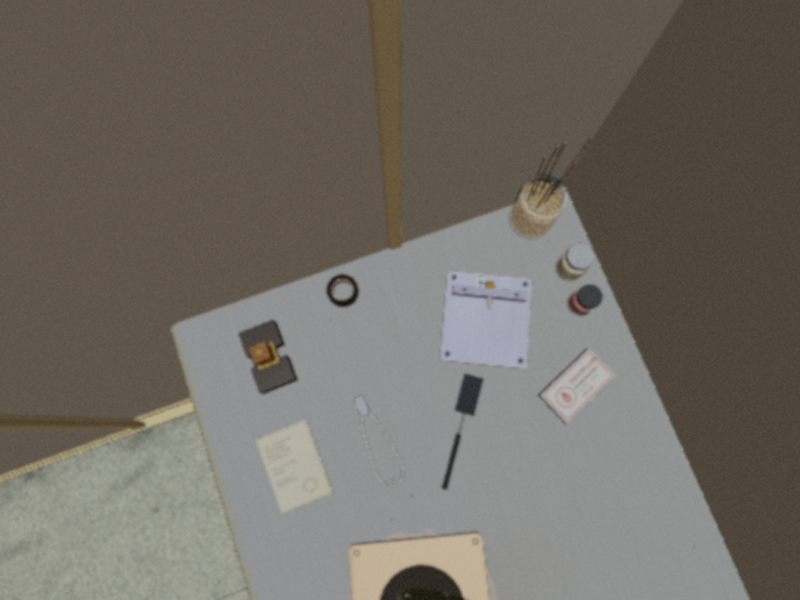

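View pics/s0.png

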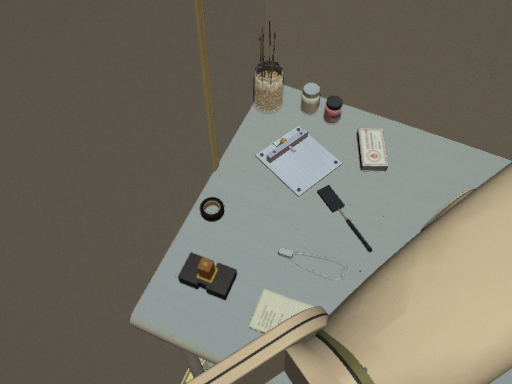

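The top view shows the block at about (268,357), the gauge at (487,318) and the tape at (342,290). I'll enlarge the block and gauge crops.

```bash
python3 - <<'E'
from h import *
i=cv2.imread('pics/t0.png');s=cv2.imread('pics/s0.png')
f=lambda im,x,y,w,h:cv2.resize(im[y:y+h,x:x+w],(400,300),interpolation=cv2.INTER_CUBIC)
# t0 block, t0 gauge, s0 block, s0 gauge
o=np.vstack([np.hstack([f(i,140,195,64,48),f(i,270,165,80,60+12-12)]),np.hstack([f(s,170,240,80,60),f(s,250,120,100,75)])])
cv2.imwrite('pics/c0.png',o)
print(pt('t0',[[172,228],[311.5,204]],[32]))
E
```

```text
[[ 423.3963137   217.15473453   32.        ]
 [ 453.86634614 -154.84125242   32.        ]]
```

View pics/c0.png

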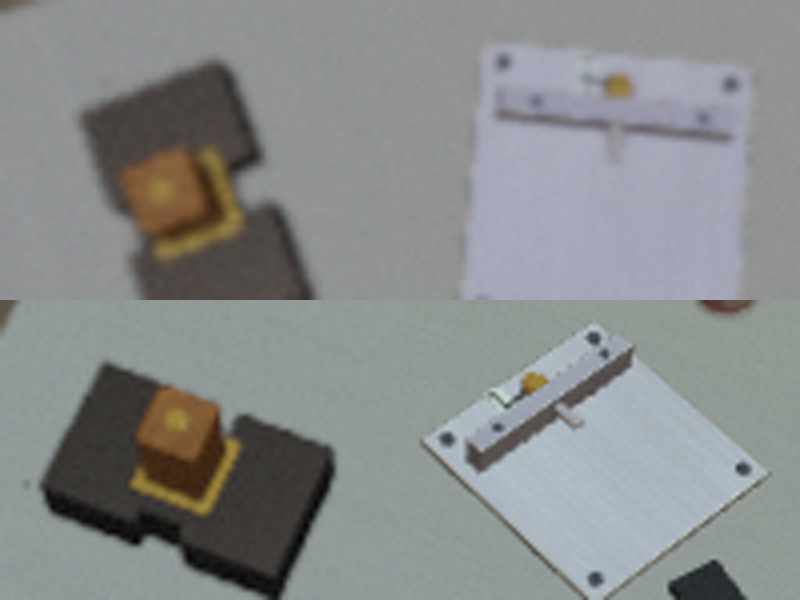

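In the crops the deep notch faces -y: it reaches the yellow handle base. The shallow notch faces +y. The bar is on the far (+x) side of the gauge plate, with its plunger pointing towards the robot. Next I'll fit both poses.

```bash
cat >> h.py <<'E'
from scipy.optimize import least_squares
def fit(obs,x0):
    # obs: list of (picfile, uv, local xyz)
    def P(x,l): c,s=np.cos(x[2]),np.sin(x[2]); return [x[0]+c*l[0]-s*l[1],x[1]+s*l[0]+c*l[1],l[2]]
    r=lambda x:np.concatenate([proj(f,[P(x,l)])[0]-uv for f,uv,l in obs])
    q=least_squares(r,x0,x_scale=[10,10,.1],loss='soft_l1'); return q.x,np.degrees(q.x[2]),r(q.x).reshape(-1,2).round(1).tolist()
E
python3 - <<'E'
from h import *
T=lambda u,v:('t0',np.array([u/1.5625-.18,v/1.5625-.18]))
# block: deep +x faces -y => yaw ~ -90+..; local y+ then points to +x world
b=[('t0',[153,213.8]),('t0',[174.8,204.8]),T(297,376),T(260,392)]
L=[[-32,55,32],[32,55,32],[32,-55,32],[-32,-55,32]]
sb=[('s0',[191.5,252.5]),('s0',[236.5,271]),('s0',[178.5,277])]
Ls=[[32,55,32],[32,-55,32],[-32,55,32]]
for k in (b,sb):print([pt(f,[u],32)[0].round() for f,u in k])
print(fit([(f,np.array(u),l) for (f,u),l in zip(b+sb,L+Ls)],[430,217,-1.3]))
g=[('t0',[287,174]),('t0',[340.3,178.5]),T(527,368),T(441,363)]
G=[[80,75,8],[80,-75,8],[-80,-75,8],[-80,75,8]]
sg=[('s0',[255.5,155]),('s0',[299.2,125.4]),('s0',[342,163]),('s0',[298,195])]
SG=[[80,75,8],[80,-75,8],[-80,-75,8],[-80,75,8]]
for k in (g,sg):print([pt(f,[u],8)[0].round() for f,u in k])
print(fit([(f,np.array(u),l) for (f,u),l in zip(g+sg,G+SG)],[470,-155,0]))
# tape, jars, matchbox, plunger tip(crop 615,160)
print(pt('t0',[[342/1.5625,290/1.5625]],10), pt('t0',[[537/1.5625,228/1.5625]],20),pt('t0',[[575/1.5625,265/1.5625],[583/1.5625,302/1.5625]],40))
E
```

```text
[array([466., 265.,  32.]), array([484., 207.,  32.]), array([387., 172.,  32.]), array([366., 235.,  32.])]
[array([483., 208.,  32.]), array([379., 179.,  32.]), array([466., 268.,  32.])]
(array([423.65583076, 220.98248554,  -1.26941217]), np.float64(-72.73195994795923), [[-0.9, -0.3], [0.1, -0.4], [-0.6, 2.4], [-0.1, 1.6], [-0.5, -0.9], [1.0, -2.2], [-0.2, -0.0]])
[array([ 548., -101.,    8.]), array([ 522., -247.,    8.]), array([ 367., -217.,    8.]), array([389., -71.,   8.])]
[array([549., -99.,   8.]), array([ 520., -246.,    8.]), array([ 366., -215.,    8.]), array([396., -70.,   8.])]
(array([ 4.57169429e+02, -1.58261701e+02, -1.88035310e-01]), np.float64(-10.773629641724781), [[-0.6, -0.6], [0.1, 0.0], [0.1, 0.9], [-0.6, -1.3], [-0.1, -0.3], [-0.4, -0.6], [0.7, -0.3], [1.1, 1.0]])
[[531.4048656   88.70939907  10.        ]] [[ 610.81007608 -265.47662957   20.        ]] [[ 532.23181297 -316.38321999   40.        ]
 [ 466.47217767 -320.27521798   40.        ]]
```

```bash
cat >> h.py <<'E'
def plan(x,y,z,yaw):
    s=sense(); p=s['tool_pos']; r=s['tcp_rot']; dy=(yaw-r[2]+180)%360-180
    print('t',round(s['time'],2),'pos',p.round(1),'rot',r.round(2),'gap',round(s['finger_gap'],1),'F',s['ft_force'].round(1),'j6',s['joint_pos'][5].round(1))
    print('wz total',round(-dy/60,3),'(rot first) then shift',(R.from_euler('xyz',[180,0,yaw],degrees=True).inv().apply(np.array([x,y,z])-p)/100).round(3))
E
python3 -c "
from h import *
plan(424,221,400,107.3)"
```

```text
t 0.1 pos [144.7 582.1 403.7] rot [-1.7990e+02 -1.0000e-02  1.6603e+02] gap 85.4 F [-0.2 -0.6  0.4] j6 -4.9
wz total 0.979 (rot first) then shift [-4.278  1.593  0.037]
```

```bash
python3 -m jog '0 0 0 0 0 .163 -1;0 0 0 0 0 .163 -1;0 0 0 0 0 .163 -1;0 0 0 0 0 .163 -1;0 0 0 0 0 .163 -1' 40 >/dev/null
python3 -m jog '0 0 0 0 0 .164 -1;-.475 .177 0 0 0 0 -1;-.475 .177 0 0 0 0 -1;-.475 .177 0 0 0 0 -1;-.475 .177 0 0 0 0 -1'
python3 -m jog '-.475 .177 0 0 0 0 -1;-.475 .177 0 0 0 0 -1;-.475 .177 0 0 0 0 -1;-.475 .177 0 0 0 0 -1;-.475 .177 0 0 0 0 -1'
python3 -m jog '0 0 0 0 0 0 -1;0 0 0 0 0 0 -1'
python3 -c "
from h import *
snap('wrist','w1'); plan(424,221,300,107.3); print(np.load('pics/w1.npz')['extrinsics'].round(2))
i=cv2.imread('pics/w1.png'); cv2.imwrite('pics/w1b.png',cv2.resize(i,(800,600)))"
```

```text
time: 1.35
tool_pos: [269.5, 420.5, 404.2]
tcp_rot: [-180.0, 0.0, 107.3]
ft_force: [1.1, 0.5, -0.2]
finger_gap: 85.4
grip_force: 0.0
time: 1.98
tool_pos: [424.6, 219.9, 404.4]
tcp_rot: [-180.0, -0.0, 107.3]
ft_force: [0.6, 0.5, -0.3]
finger_gap: 85.7
grip_force: 0.0
time: 2.22
tool_pos: [423.8, 221.5, 404.3]
tcp_rot: [-179.9, -0.0, 107.2]
ft_force: [-0.3, 1.3, 0.3]
finger_gap: 85.1
grip_force: 0.0
t 2.27 pos [423.5 222.  404.4] rot [-1.7996e+02 -2.0000e-02  1.0731e+02] gap 85.5 F [0.7 0.  0.9] j6 4.2
wz total 0.0 (rot first) then shift [-0.011  0.002  1.044]
[[ 9.5000e-01  2.9000e-01  8.0000e-02  4.0248e+02]
 [ 3.0000e-01 -9.2000e-01 -2.6000e-01  2.8531e+02]
 [-0.0000e+00  2.7000e-01 -9.6000e-01  3.7416e+02]
 [ 0.0000e+00  0.0000e+00  0.0000e+00  1.0000e+00]]
```

View pics/w1b.png

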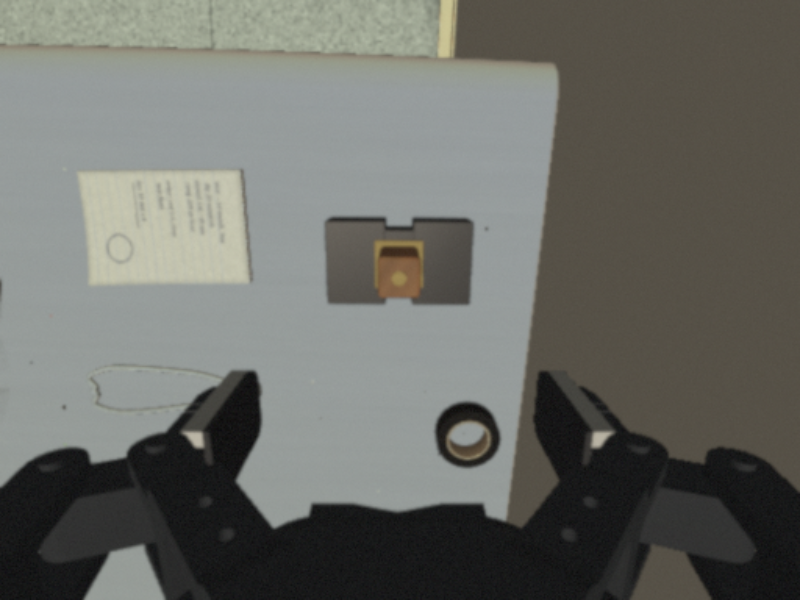

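The block sits at (325–472, 218–303), square to the camera. I need to confirm which channel is the deep one, so I'll zoom in.

```bash
python3 -c "
from h import *
i=cv2.imread('pics/w1.png')[132:202,200:310]; cv2.imwrite('pics/w1c.png',cv2.convertScaleAbs(cv2.resize(i,(770,490),interpolation=cv2.INTER_CUBIC),alpha=1.8))
c=lambda l,t=np.radians(-72.7):[423.7+np.cos(t)*l[0]-np.sin(t)*l[1],221+np.sin(t)*l[0]+np.cos(t)*l[1],l[2]]
for l in [[-32,55,32],[32,55,32],[32,-55,32],[-32,-55,32],[-25,0,32],[-16,0,32],[25,0,32],[16,0,32],[0,0,80]]: print(l,(proj('w1',[c(l)])[0]+.5-[200,132])*7)
"
```

```text
[-32, 55, 32] [726.20350266  66.75915414]
[32, 55, 32] [710.0647228  441.39112708]
[32, -55, 32] [ 71.26819682 441.45261583]
[-32, -55, 32] [55.70741759 66.93194692]
[-25, 0, 32] [390.88230888 109.35708973]
[-16, 0, 32] [390.84163218 163.70033286]
[25, 0, 32] [390.65889748 402.17587836]
[16, 0, 32] [390.69862843 351.08123561]
[0, 0, 80] [391.81505331 322.67905983]
```

View pics/w1c.png

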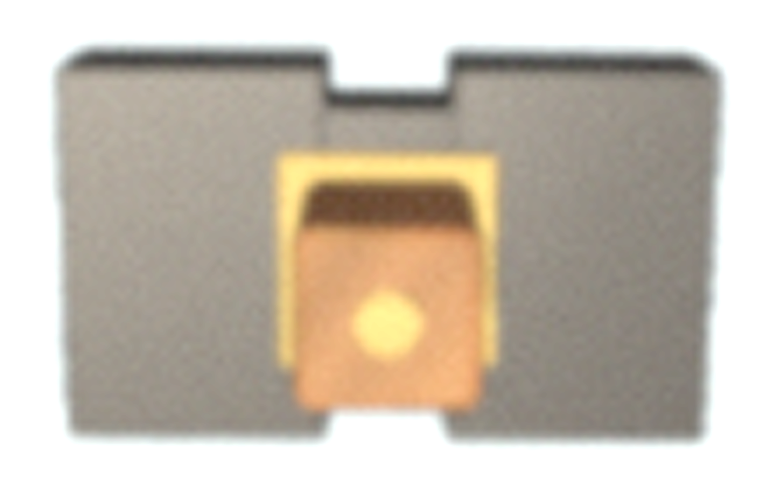

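The upper (+y) notch is 7 mm deep, so it is the shallow one. The pose fit is within about 1 mm, so I'll descend and grip.

```bash
python3 -m jog '-.005 0 .4 0 0 0 -1;0 0 .4 0 0 0 -1;0 0 .4 0 0 0 -1;0 0 .4 0 0 0 -1;0 0 .3 0 0 0 -1'
python3 -m jog '0 0 0 0 0 0 -1;0 0 0 0 0 0 1;0 0 0 0 0 0 1;0 0 0 0 0 0 1;0 0 0 0 0 0 1' 40
python3 -m jog '0 0 0 0 0 0 1;0 0 0 0 0 0 1;0 0 0 0 0 0 1' 60
```

```text
time: 2.9
tool_pos: [422.7, 222.1, 212.8]
tcp_rot: [-179.9, -0.0, 107.4]
ft_force: [0.3, 0.0, 0.3]
finger_gap: 85.5
grip_force: 0.0
time: 3.52
tool_pos: [424.7, 221.2, 216.0]
tcp_rot: [179.9, -0.0, 107.3]
ft_force: [-0.3, 0.3, 5.7]
finger_gap: 27.6
grip_force: 41.3
time: 3.9
tool_pos: [424.8, 221.2, 216.0]
tcp_rot: [179.9, -0.0, 107.3]
ft_force: [-1.3, -0.3, 7.0]
finger_gap: 26.8
grip_force: 59.3
```

```bash
python3 -m jog '0 0 -.3 0 0 0 1;0 0 -.4 0 0 0 1;0 0 -.4 0 0 0 1;0 0 -.1 0 0 0 1;0 0 0 0 0 .164 1'
python3 -m jog '0 0 0 0 0 .164 1;0 0 0 0 0 .164 1;0 0 0 0 0 .164 1;0 0 0 0 0 .164 1;0 0 0 0 0 .164 1'>/dev/null
python3 -m jog '0 0 0 0 0 .164 1;0 0 0 0 0 .164 1;0 0 0 0 0 .164 1;0 0 0 0 0 .164 1;0 0 0 0 0 .164 1'
python3 -m jog '0 0 0 0 0 .164 1;0 0 0 0 0 0 1;0 0 0 0 0 0 1'
python3 -c "
from h import *
plan(427.7,-152.7,330,-10.8)"
```

```text
time: 4.53
tool_pos: [424.2, 220.9, 334.6]
tcp_rot: [180.0, -0.0, 97.3]
ft_force: [-0.3, 0.2, -4.9]
finger_gap: 27.4
grip_force: 60.8
time: 5.78
tool_pos: [423.5, 220.6, 332.4]
tcp_rot: [179.9, 0.2, -1.3]
ft_force: [-0.5, -0.2, -3.6]
finger_gap: 27.1
grip_force: 60.7
time: 6.15
tool_pos: [423.9, 220.8, 333.6]
tcp_rot: [180.0, 0.1, -10.6]
ft_force: [-0.2, 0.0, -4.7]
finger_gap: 27.2
grip_force: 60.7
t 6.15 pos [423.9 220.8 333.6] rot [ 1.7995e+02  8.0000e-02 -1.0570e+01] gap 27.2 F [-0.2  0.  -4.7] j6 121.9
wz total 0.004 (rot first) then shift [0.738 3.662 0.036]
```

```bash
python3 -m jog '.09 .45 0 0 0 .004 1;.09 .45 0 0 0 0 1;.09 .45 0 0 0 0 1;.09 .45 0 0 0 0 1;.09 .45 0 0 0 0 1'
python3 -m jog '.09 .45 0 0 0 0 1;.09 .45 0 0 0 0 1;.1 .5 0 0 0 0 1;0 0 0 0 0 0 1;0 0 0 0 0 0 1'
python3 -c "
from h import *
plan(427.7,-152.7,224,-10.8); snap('wrist','w2');i=cv2.imread('pics/w2.png'); cv2.imwrite('pics/w2b.png',cv2.resize(i,(800,600),interpolation=cv2.INTER_CUBIC))"
```

```text
time: 6.78
tool_pos: [425.2, -9.9, 334.5]
tcp_rot: [-180.0, -0.0, -10.8]
ft_force: [1.2, 0.7, -4.0]
finger_gap: 27.4
grip_force: 61.7
time: 7.4
tool_pos: [426.0, -151.2, 334.3]
tcp_rot: [-180.0, 0.0, -11.0]
ft_force: [0.2, 0.5, -3.4]
finger_gap: 27.5
grip_force: 62.5
t 7.4 pos [ 426.  -151.2  334.3] rot [-1.7996e+02  5.0000e-02 -1.0990e+01] gap 27.5 F [ 0.2  0.5 -3.4] j6 74.9
wz total -0.003 (rot first) then shift [0.02  0.012 1.103]
```

View pics/w2b.png

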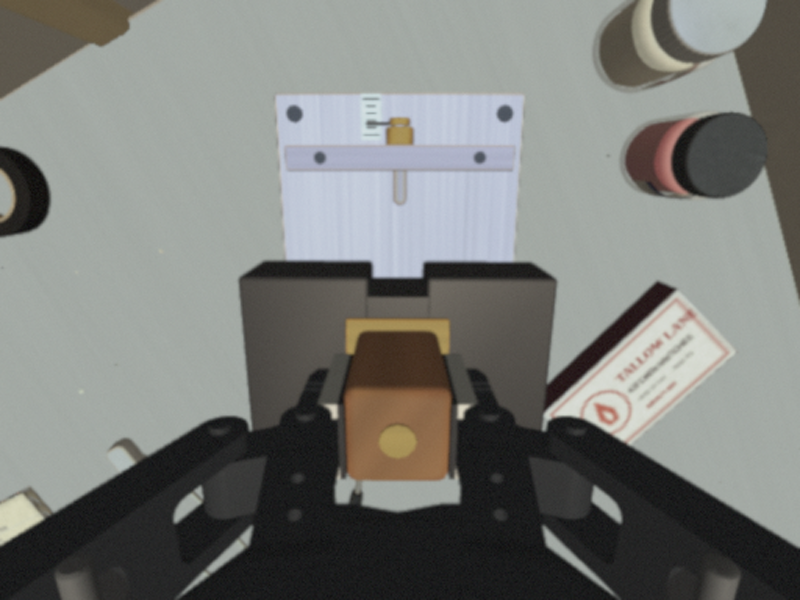

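The plunger at column 400 lines up with the shallow channel at 398. The bar and plate edges run level in the image. I'll refit the gauge from this view.

```bash
python3 -c "
from h import *
o=[((276,95),(80,75,8)),((523,95),(80,-75,8)),((285,146),(49,65,32)),((516,146),(49,-65,32)),((286,167),(35,65,32)),((515,167),(35,-65,32)),((400,203),(15,0,24))]
print(fit([('w2',np.array(u)/1.5625-.18,l) for u,l in o],[457,-158,-.188]))
print(pt('w2',np.array([[240,279],[555,279],[398,296]])/1.5625-.18,119+32))
"
```

```text
(array([ 4.56272262e+02, -1.60050973e+02, -1.90815223e-01]), np.float64(-10.932906935501185), [[-1.1, -1.3], [2.0, -1.3], [-0.2, -0.5], [0.1, -0.6], [0.1, 2.5], [-0.3, 2.5], [0.2, 1.5]])
[[ 466.35043561 -105.54947199  151.        ]
 [ 445.94846505 -210.92478466  151.        ]
 [ 450.22161612 -157.25818132  151.        ]]
```

```bash
python3 -m jog '.02 .01 .3 0 0 0 1;0 0 .3 0 0 0 1;0 0 .3 0 0 0 1;0 0 .14 0 0 0 1;0 0 0 0 0 0 1'
python3 -m jog '0 0 .03 0 0 0 1;0 0 0 0 0 0 1'
python3 -m jog '0 0 .02 0 0 0 1;0 0 0 0 0 0 1'
```

```text
time: 8.07
tool_pos: [427.6, -151.7, 230.0]
tcp_rot: [-180.0, 0.1, -10.9]
ft_force: [0.0, 0.4, -4.2]
finger_gap: 27.5
grip_force: 62.3
time: 8.32
tool_pos: [428.4, -152.8, 228.7]
tcp_rot: [180.0, -0.1, -11.0]
ft_force: [-0.2, 0.7, -4.7]
finger_gap: 27.4
grip_force: 62.3
time: 8.57
tool_pos: [427.9, -152.7, 225.8]
tcp_rot: [180.0, -0.0, -11.0]
ft_force: [-0.0, 0.1, -4.4]
finger_gap: 27.4
grip_force: 62.3
```

```bash
python3 -m jog '0 0 .015 0 0 0 1;0 0 0 0 0 0 1'
python3 -m jog '0 0 .015 0 0 0 1;0 0 0 0 0 0 1'
```

```text
time: 8.82
tool_pos: [427.9, -152.7, 224.1]
tcp_rot: [-180.0, 0.0, -11.0]
ft_force: [0.1, -0.1, -3.8]
finger_gap: 27.4
grip_force: 62.5
time: 9.07
tool_pos: [428.2, -152.7, 224.0]
tcp_rot: [180.0, -0.0, -11.0]
ft_force: [-6.2, 3.8, 10.7]
finger_gap: 27.1
grip_force: 64.4
```

```bash
python3 -m jog '.05 0 -.005 0 0 0 1;.05 0 0 0 0 0 1;.05 0 0 0 0 0 1;.05 0 0 0 0 0 1;.05 0 0 0 0 0 1'
python3 -m jog '.02 0 0 0 0 0 1;0 0 0 0 0 0 1'
python3 -m jog '.02 0 0 0 0 0 1;0 0 0 0 0 0 1'
```

```text
time: 9.7
tool_pos: [452.8, -157.7, 224.1]
tcp_rot: [180.0, 0.0, -11.0]
ft_force: [-5.8, 2.4, 12.3]
finger_gap: 27.1
grip_force: 64.5
time: 9.95
tool_pos: [454.9, -158.1, 224.1]
tcp_rot: [180.0, -0.0, -11.0]
ft_force: [-4.2, 0.5, 5.9]
finger_gap: 27.1
grip_force: 64.2
time: 10.2
tool_pos: [456.8, -158.4, 224.1]
tcp_rot: [180.0, -0.0, -11.0]
ft_force: [-4.3, 1.7, 7.1]
finger_gap: 27.3
grip_force: 64.3
```

```bash
python3 -m jog '.02 0 0 0 0 0 1;0 0 0 0 0 0 1'
python3 -m jog '.015 0 0 0 0 0 1;0 0 0 0 0 0 1'
python3 -m jog '.015 0 0 0 0 0 1;0 0 0 0 0 0 1'
```

```text
time: 10.45
tool_pos: [458.7, -158.8, 224.1]
tcp_rot: [180.0, -0.0, -11.0]
ft_force: [-5.0, 1.6, 6.5]
finger_gap: 27.7
grip_force: 64.3
time: 10.7
tool_pos: [460.0, -159.1, 224.1]
tcp_rot: [180.0, 0.0, -11.0]
ft_force: [-7.0, 0.7, 9.2]
finger_gap: 27.2
grip_force: 64.4
time: 10.95
tool_pos: [460.8, -159.2, 224.2]
tcp_rot: [180.0, 0.2, -11.0]
ft_force: [-14.7, 3.1, 17.9]
finger_gap: 27.4
grip_force: 65.3
```

```bash
python3 -m jog '.01 0 -.005 0 0 0 1;0 0 0 0 0 0 1;0 0 0 0 0 0 1;0 0 0 0 0 0 1;0 0 0 0 0 0 1'
python3 -m jog '0 0 0 0 0 0 1;0 0 0 0 0 0 1;0 0 0 0 0 0 1;0 0 0 0 0 0 1;0 0 0 0 0 0 1'
python3 -c "
from h import *
snap('wrist','w3');i=cv2.imread('pics/w3.png')[40:190,130:330]; cv2.imwrite('pics/w3b.png',cv2.resize(i,(800,600),interpolation=cv2.INTER_CUBIC));print(sense()['wrist_torque'])"
```

```text
time: 11.58
tool_pos: [461.2, -159.3, 224.2]
tcp_rot: [180.0, 0.3, -11.0]
ft_force: [-17.2, 2.9, 18.0]
finger_gap: 27.2
grip_force: 65.3
time: 12.2
tool_pos: [461.2, -159.3, 224.2]
tcp_rot: [180.0, 0.3, -11.0]
ft_force: [-17.8, 2.6, 18.6]
finger_gap: 27.3
grip_force: 65.3
[0.34764899 2.85629966 0.43641246]
```

View pics/w3b.png

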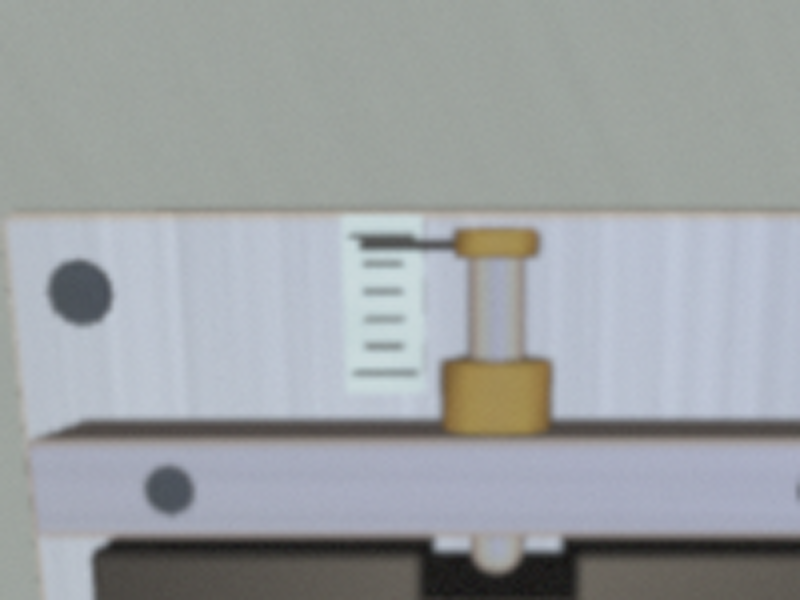

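The plunger is centred in the channel at (498,550) and the block edge runs parallel to the bar. I'll check how far the pointer has travelled.

```bash
python3 -c "
from h import *
a=pt('w2',[[385/1.5625-.2,124/1.5625-.2]],22)[0]
for v in (237,243): print(np.linalg.norm(pt('w3',[[410/4+130-.4,v/4+40-.4]],22)[0]-a), pt('w3',[[410/4+130-.4,v/4+40-.4]],22)[0]-a)
# block face: top edge corners z=40
e=pt('w3',np.array([[100,552],[420,552],[580,552],[780,552]])/4+[129.6,39.6],40);b=pt('w3',np.array([[40,535],[780,535]])/4+[129.6,39.6],32)
r=R.from_euler('z',11,degrees=True);print(r.apply(e),r.apply(b))
"
```

```text
15.285531967872386 [1.52665962e+01 7.60611160e-01 5.68434189e-14]
14.51208628491409 [1.44824064e+01 9.27659851e-01 5.68434189e-14]
[[ 513.55642916  -16.53039373   40.        ]
 [ 513.55669094  -59.3241193    40.        ]
 [ 513.56838654  -80.65199569   40.        ]
 [ 513.59387926 -107.38051859   40.        ]] [[ 514.13125045   -5.53180202   32.        ]
 [ 514.1627167  -109.1975013    32.        ]]
```

```bash
python3 -m jog '0 0 0 0 0 0 1;0 0 0 0 0 0 1;0 0 0 0 0 0 1;-.02 0 0 0 0 0 1;-.1 0 -.005 0 0 0 1'
python3 -m jog '-.1 0 0 0 0 0 1;-.15 0 -.05 0 0 0 1;0 0 -.3 0 0 0 1;0 0 -.35 0 0 0 1;0 0 0 0 0 0 1'
python3 -m jog '0 0 0 0 0 -.1667 1;0 0 0 0 0 -.1667 1;0 0 0 0 0 -.1667 1;0 0 0 0 0 -.1667 1;0 0 0 0 0 -.1667 1' >/dev/null
python3 -m jog '0 0 0 0 0 -.1667 1;0 0 0 0 0 -.1667 1;0 0 0 0 0 -.1667 1;0 0 0 0 0 -.1667 1;0 0 0 0 0 -.1667 1' >/dev/null
python3 -m jog '0 0 0 0 0 -.1667 1;0 0 0 0 0 -.1667 1;0 0 0 0 0 -.1667 1;0 0 0 0 0 -.1667 1;0 0 0 0 0 -.1667 1' >/dev/null
python3 -m jog '0 0 0 0 0 -.1667 1;0 0 0 0 0 -.1667 1;0 0 0 0 0 -.1667 1;0 0 0 0 0 0 1;0 0 0 0 0 0 1'
python3 -c "
from h import *
plan(427.9,-152.8,229,169.0)
snap('top','t4');i=cv2.imread('pics/t4.png')[150:240,250:370]; cv2.imwrite('pics/t4b.png',cv2.resize(i,(800,600),interpolation=cv2.INTER_CUBIC))"
```

```text
time: 12.88
tool_pos: [450.5, -157.0, 224.1]
tcp_rot: [-180.0, -0.0, -11.0]
ft_force: [0.8, -0.9, -2.8]
finger_gap: 27.6
grip_force: 62.9
time: 13.5
tool_pos: [426.7, -152.7, 296.8]
tcp_rot: [179.9, -0.3, -11.0]
ft_force: [1.0, -0.7, -4.1]
finger_gap: 27.6
grip_force: 62.8
time: 16.0
tool_pos: [425.5, -152.1, 293.1]
tcp_rot: [180.0, -0.1, 168.8]
ft_force: [-0.5, 0.4, -3.8]
finger_gap: 27.3
grip_force: 62.6
t 16.0 pos [ 425.5 -152.1  293.1] rot [ 1.7998e+02 -8.0000e-02  1.6878e+02] gap 27.3 F [-0.5  0.4 -3.8] j6 -104.9
wz total -0.004 (rot first) then shift [-0.025 -0.003  0.641]
```

View pics/t4b.png

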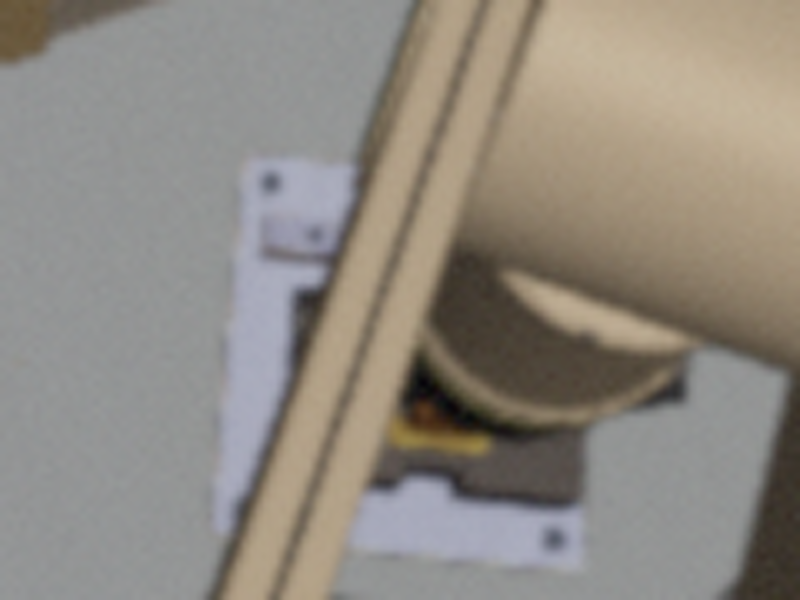

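The channel facing the robot is now the shallow one, so the deep one faces the bar. I'll lower it and push.

```bash
python3 -m jog '-.01 0 .3 0 0 -.004 1;0 0 .3 0 0 0 1;0 0 .055 0 0 0 1;0 0 0 0 0 0 1;0 0 .02 0 0 0 1'
python3 -m jog '0 0 .01 0 0 0 1;0 0 0 0 0 0 1'
```

```text
time: 16.68
tool_pos: [427.8, -152.8, 228.2]
tcp_rot: [-180.0, 0.2, 169.2]
ft_force: [-0.5, -0.2, -4.6]
finger_gap: 27.6
grip_force: 62.3
time: 16.92
tool_pos: [427.1, -152.5, 226.2]
tcp_rot: [-180.0, 0.0, 169.2]
ft_force: [0.0, -0.4, -4.1]
finger_gap: 27.2
grip_force: 62.3
```

```bash
python3 -m jog '0 0 .02 0 0 .003 1;0 0 0 0 0 0 1'
python3 -m jog '0 0 .008 0 0 0 1;0 0 0 0 0 0 1'
```

```text
time: 17.18
tool_pos: [427.2, -152.6, 224.1]
tcp_rot: [-180.0, 0.0, 169.1]
ft_force: [0.0, -0.5, -0.7]
finger_gap: 27.6
grip_force: 62.8
time: 17.42
tool_pos: [427.3, -152.7, 224.0]
tcp_rot: [-180.0, 0.0, 169.1]
ft_force: [-3.9, 0.4, 7.9]
finger_gap: 27.6
grip_force: 64.3
```

```bash
python3 -m jog '-.055 0 -.003 0 0 0 1;-.055 0 0 0 0 .002 1;-.055 0 0 0 0 0 1;-.055 0 0 0 0 0 1;-.055 0 0 0 0 0 1'
python3 -m jog '-.02 0 0 0 0 0 1;0 0 0 0 0 0 1'
python3 -m jog '-.02 0 0 0 0 0 1;0 0 0 0 0 0 1'
python3 -m jog '-.015 0 0 0 0 0 1;0 0 0 0 0 0 1'
```

```text
time: 18.05
tool_pos: [454.2, -157.8, 224.0]
tcp_rot: [-180.0, -0.0, 169.0]
ft_force: [-4.2, 0.5, 8.2]
finger_gap: 27.6
grip_force: 63.9
time: 18.3
tool_pos: [456.2, -158.3, 224.0]
tcp_rot: [-180.0, 0.0, 169.0]
ft_force: [-2.6, 0.2, 6.2]
finger_gap: 27.0
grip_force: 63.9
time: 18.55
tool_pos: [458.1, -158.6, 224.1]
tcp_rot: [-180.0, 0.0, 169.0]
ft_force: [-4.5, 1.1, 7.7]
finger_gap: 27.3
grip_force: 64.1
time: 18.8
tool_pos: [459.4, -158.9, 224.0]
tcp_rot: [-180.0, -0.0, 169.0]
ft_force: [-4.3, 1.1, 8.9]
finger_gap: 27.6
grip_force: 64.2
```

```bash
python3 -m jog '-.015 0 0 0 0 0 1;0 0 0 0 0 0 1'
python3 -m jog '-.015 0 0 0 0 0 1;0 0 0 0 0 0 1'
```

```text
time: 19.05
tool_pos: [460.9, -159.2, 224.0]
tcp_rot: [-180.0, -0.0, 169.0]
ft_force: [-5.4, 0.8, 8.5]
finger_gap: 27.5
grip_force: 64.2
time: 19.3
tool_pos: [461.8, -159.4, 224.1]
tcp_rot: [-180.0, -0.1, 169.0]
ft_force: [-10.9, 0.1, 13.7]
finger_gap: 27.3
grip_force: 64.7
```

```bash
python3 -m jog '-.012 0 0 0 0 0 1;0 0 0 0 0 0 1;0 0 0 0 0 0 1;.008 0 -.005 0 0 0 1;0 0 0 0 0 0 1'
python3 -m jog '0 0 0 0 0 0 .3;0 0 0 0 0 0 0;0 0 0 0 0 0 -1;0 0 0 0 0 0 -1;0 0 0 0 0 0 -1'
python3 -m jog '0 0 -.1 0 0 0 -1;0 0 -.3 0 0 0 -1;0 0 -.4 0 0 0 -1;0 0 -.4 0 0 0 -1;0 0 -.2 0 0 0 -1'
python3 -m jog '-.1 0 0 0 0 0 -1;-.4 0 0 0 0 0 -1;-.4 0 0 0 0 0 -1;0 0 0 0 0 0 -1;0 0 0 0 0 0 -1'
python3 -c "
from h import *
snap('wrist','w5');i=cv2.imread('pics/w5.png'); cv2.imwrite('pics/w5b.png',cv2.resize(i,(800,600),interpolation=cv2.INTER_CUBIC))"
```

```text
time: 19.92
tool_pos: [461.9, -159.4, 224.1]
tcp_rot: [-180.0, -0.2, 169.0]
ft_force: [-10.8, -0.1, 9.5]
finger_gap: 27.3
grip_force: 64.4
time: 20.55
tool_pos: [462.7, -159.4, 223.7]
tcp_rot: [180.0, -0.0, 168.9]
ft_force: [-0.3, 0.9, -0.3]
finger_gap: 85.2
grip_force: 0.0
time: 21.18
tool_pos: [463.1, -159.6, 367.4]
tcp_rot: [-179.9, 0.3, 168.9]
ft_force: [-0.2, -0.2, 0.5]
finger_gap: 85.4
grip_force: 0.0
time: 21.8
tool_pos: [550.8, -176.5, 362.0]
tcp_rot: [180.0, -0.2, 169.0]
ft_force: [0.2, -0.7, 1.0]
finger_gap: 85.7
grip_force: 0.0
```

View pics/w5b.png

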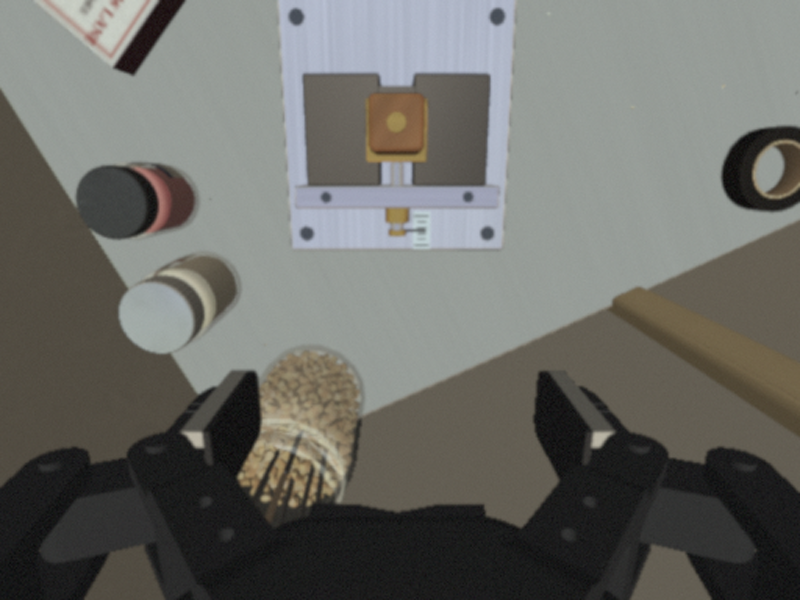

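The block stands against the bar at (305–490, 185), with the plunger in the deep channel at (397,172). One close check of flushness remains.

```bash
python3 -c "
from h import *
i=cv2.imread('pics/w5.png')[95:165,180:330]; cv2.imwrite('pics/w5c.png',cv2.resize(i,(750,350),interpolation=cv2.INTER_CUBIC))"
```

```text
(no output)
```

View pics/w5c.png

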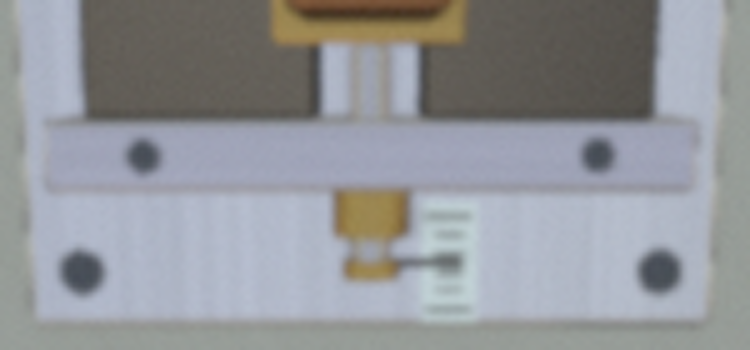

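```bash
python3 -c "
from h import *
print(hand_in())"
```

```text
the job is handed in; nothing more can be done
None
```

The job is handed in: the shallow channel was pushed flush and held for over a second, then the block was turned and left released with its deep face flush on the bar and the plunger in the deep channel, nothing else was touched, and the pictures agree, though `hand_in()` gave no verdict.

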